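Stir the finishing bowl empty through its discharge gate

ROBOT

A 6-joint arm with a two-finger parallel gripper is mounted at the origin on a cart in front of the work surface, level with it; the furniture and walls round the work are solid. World frame = base frame: x ahead of the robot, y to its left, z up, the work surface at z = 0. Lengths are in m, angles in rad, forces in N, time in s.
With the tool pointing down it reaches from about 0.325 to 0.9 m from the base axis. Payload 6.1 kg.
Tool frame: the origin (TCP) lies on the centre line of the jaws, within the pads' length; the fingertips stand 22 mm ahead of it and the grasp point (between the pads) lies 3 mm ahead of it; z points along the fingers, y is the line along which they close (so a half turn about z gives the same grasp; the last joint's range is limited). The gripper opens to 87 mm and grips with 3 to 60 N. Pads are 19 mm wide; open, the fingers measure 117 mm over their backs; the gripper's body (75 mm by 190 mm) begins 51 mm behind the grasp point.
Start: joints at [1.038, 0.22, 1.526, -0, 1.395, -0.126], TCP at [0.247, 0.574, 0.245] pointing down, gripper open.
Joint ranges: [-2.98, 2.98], [-0.91, 2.08], [0.09, 2.57], [-1.24, 4.39], [0.2, 2.65], [-2.68, 2.68]. Speed limits (rad/s): [2.57, 2.57, 3.01, 3.14, 3.14, 3.14].

INTERFACE

Orientations are given as a unit quaternion [x, y, z, w].
In Python, from workcell import env gives the robot as it stands.
- The arm moves only by the shell command python3 -m crank 'ROWS' [FORCE]. ROWS is JSON, a list of rows, each an object with "delta_pos": the shift along the tool's x, y, z in m, a list of three; "rot": the turn, a rotation vector about the tool's x, y, z in rad, a list of three; "gripper": the opening, from -1 (shut) to 1 (fully open). A call has 1 to 8 rows; each row is the pose to reach, as a shift and turn from the pose commanded when the call began, along the tool's axes at that moment; what a row does not reach only later rows make up. A row lasts 1/12 s, in which the tool goes at most 41.7 mm and 7.16 degrees, less where a joint would pass 70% of its speed; a pose out of reach is approached as far as the arm can. A call with a gripper value outside its range is refused whole. The fingers move at their own pace and stop on an object; FORCE is the grip in N (left out, the last holds). Time passes only in rows, so rows that repeat a pose let the fingers close. It gives the time, the measured TCP pose, the force, the opening and the grip force at its end, in the units of the state.
- env.get_obs(): the state, without advancing time (a new reading comes with each control period).
- env.camera(name): name is "scene" or "top" or "wrist"; returns a dict with "image" (420x560x3 uint8, red, green, blue), "intrinsics" (3x3 intrinsics, pixels), "k1" (the pictures are not rectified: a ray, as slopes to the right and down, at radius r is drawn at 1 + k1 r^2 times it, then the intrinsics apply), "pose" (4x4, takes a point from camera to world coordinates). Camera axes: x right, y down, z forward; pixel columns grow to the right and rows downward; lengths in m; the calibration is good to about 2 mm. A picture is of the moment at which its call begins. There is no depth.
- env.sign_off(): hands the job in; it is judged then, once.
The state is a dict: "clock": time; "joint_positions": joint angles; "qd": joint speeds; "joint_torque": joint torques, N m; "eef_pos": TCP position; "tool_rot": TCP orientation; "force": force on the tool from outside, world axes, zero at the start; "moment": the same for the moment, N m; "finger_gap": finger opening in m; "grasp_force": force on a finger pad.
Only numpy, scipy, OpenCV 4.12 (cv2) and the standard library are available. Lean on these libraries where they do the work, as an engineer would, in place of code of your own. Each camera call takes 0.05 s, during which the arm holds its last target. There are 200 camera calls.

TASK

Empty the finishing bowl: pull the discharge gate's knob fully out, take the stirring rod from its leaning rest and stir round the channel so that all six ceramic chips drop through the port into the pan below, then put the rod back in its rest, tip down as it was, and push the gate fully home. Move the chips with the rod only and stir gently: they are brittle, so back off when something jams, and do not press the rod hard on the bowl. Leave the sprocket, bearing and spark plug where they are.

Things in the scene. Friction and masses are not known exactly. Their poses are not given: they have to be found in the camera images.
- bowl: fixed finishing bowl on a blue pedestal (at local +x). Origin on the bench under the bowl's axis, z up. Round steel wall, inner radius 75, outer 84 mm, from the channel floor at z = 100 to the rim at 155 mm. A fixed hub of radius 44, 48 mm high, leaves a ring channel 31 mm wide, centre radius 59.5 mm. The floor is a plate 170x170x8 mm with a port on the local -x side, shut from below by a gate.
- port (a point): centre of the rectangular discharge port, at channel floor height; bowl frame (-59.5, 0, 100) mm; axes as the bowl's. 38 mm long radially (the full channel width) by 52 mm along the bowl's y.
- knob (a point): middle of the gate's black round knob, 28 mm diameter, 24 mm long, axis along the bowl's y, on a 10 mm thick stem that comes out under the plate on the bowl's +y side, 40 mm of it bare when shut. It moves with the gate; gate shut: bowl frame (-53, 137, 88.5) mm.
- gate (a joint): travel of the slide gate, m: 0 = home (port shut), 0.058 = fully out (port open), hard stops at both. Pulling the knob along the bowl's +y opens it. A spring detent keeps it at either end: an over-centre spring strut resists with up to about 10 N until mid travel, after which it snaps on by itself to the other end.
- catch_pan: fixed open aluminium pan on the bench below the port, 140x150x30 mm, walls 4 mm, origin at the centre of its underside; it is turned as the bowl is, with its centre at bowl frame (-55, 0, 0) mm.
- chip0: one of six equal grey ceramic finishing chips, a cylinder 20 mm in diameter and 18 mm high, about 20 g; they start standing on end in the channel, three along the +y side and three along the -y side, none near the port or at the far (+x) back. They slide easily, but a long row pushed round the bend can wedge. Brittle. Origin at the centre of the end it starts standing on, z along its axis: its centre is 9 mm up its z.
- chip1: one of six equal grey ceramic finishing chips, a cylinder 20 mm in diameter and 18 mm high, about 20 g; they start standing on end in the channel, three along the +y side and three along the -y side, none near the port or at the far (+x) back. They slide easily, but a long row pushed round the bend can wedge. Brittle. Origin at the centre of the end it starts standing on, z along its axis: its centre is 9 mm up its z.
- chip2: one of six equal grey ceramic finishing chips, a cylinder 20 mm in diameter and 18 mm high, about 20 g; they start standing on end in the channel, three along the +y side and three along the -y side, none near the port or at the far (+x) back. They slide easily, but a long row pushed round the bend can wedge. Brittle. Origin at the centre of the end it starts standing on, z along its axis: its centre is 9 mm up its z.
- chip3: one of six equal grey ceramic finishing chips, a cylinder 20 mm in diameter and 18 mm high, about 20 g; they start standing on end in the channel, three along the +y side and three along the -y side, none near the port or at the far (+x) back. They slide easily, but a long row pushed round the bend can wedge. Brittle. Origin at the centre of the end it starts standing on, z along its axis: its centre is 9 mm up its z.
- chip4: one of six equal grey ceramic finishing chips, a cylinder 20 mm in diameter and 18 mm high, about 20 g; they start standing on end in the channel, three along the +y side and three along the -y side, none near the port or at the far (+x) back. They slide easily, but a long row pushed round the bend can wedge. Brittle. Origin at the centre of the end it starts standing on, z along its axis: its centre is 9 mm up its z.
- chip5: one of six equal grey ceramic finishing chips, a cylinder 20 mm in diameter and 18 mm high, about 20 g; they start standing on end in the channel, three along the +y side and three along the -y side, none near the port or at the far (+x) back. They slide easily, but a long row pushed round the bend can wedge. Brittle. Origin at the centre of the end it starts standing on, z along its axis: its centre is 9 mm up its z.
- rod: white plastic stirring rod, 150 mm long, 0.08 kg. Origin at the centre of its lower end (the stirring tip), +z along the rod to its top. Lower 80 mm round, 18 mm diameter; upper 70 mm (z 80 to 150) a square handle, 20x20 mm, flats facing its x and y. At the start it leans 30 degrees from the vertical in the rest, tip down, its top toward the rest's -x; its y is level.
- rod_tip (a point): centre of the rod's stirring tip (the rod's origin).
- rest: fixed dark steel rod rest. Base plate 100x80x8 mm; origin on the bench, z up. On it an open trough slanted 30 degrees from vertical, upper end toward local -x, open on its upper (+x) side; 28 mm wide inside, side walls 22 mm high, 76 mm long from the bottom stop. The rod goes in and out along the trough's axis: (-0.5, 0, 0.866) in the rest's frame points out of it.
- seat (a point): where the rod's tip centre is when the rod is seated in the rest; rest frame (7.8, 0, 54.5) mm; axes as the rest's.
- sprocket_1: bystander: dark toothed sprocket with a hub, 70 mm diameter, 31 mm high, loose on the bench.
- bearing: bystander: ball bearing, 52 mm diameter, 15 mm high, loose on the bench.
- spark_plug_0: bystander: spark plug lying on the bench, 66x21x18 mm.
There are look-alikes about, which are no part of the job. Of the things that look like the rod, the larger one is meant.

How it is judged:
By the outcome, as a careful person would: the job done as asked, in the order asked, and still so for the second after the job is handed in, with the robot touching nothing.
It also fails if it takes over 72 s, if anything falls off the work surface, if the arm or the gripper's body presses on something with over 40 N, if the wrist force passes 120 N, or if a joint passes its speed limit or range.

## Working session

There is one attempt and no reset: what is moved stays moved. The work goes in short steps, Python scripts to look and compute and a shell command to move; the robot and the scene stay as the last step left them, time stands still between calls to the robot, and variables do not carry over. Pictures are saved under pics/ and viewed, at most 10 in all, crops included, and the job is handed in when it is done.

```bash
ls; mkdir -p pics; cat > h.py <<'E'
import numpy as np, cv2
from workcell import env
from scipy.spatial.transform import Rotation as R
def snap(n,f):
    c=env.camera(n); cv2.imwrite('pics/'+f,c['image'][:,:,::-1]); np.save('pics/'+f+'.npy',c,allow_pickle=True); return c
def load(f): return np.load('pics/'+f+'.npy',allow_pickle=True).item()
def ray(c,u,v):
    K=np.array(c['intrinsics']); P=np.array(c['pose'])
    d=np.array([(u-K[0,2])/K[0,0],(v-K[1,2])/K[1,1]]); r0=np.hypot(*d); r=r0
    for _ in range(20): r=r0/(1+c['k1']*r*r)
    d=d*(r/r0 if r0>0 else 1)
    return P[:3,3],P[:3,:3]@np.array([d[0],d[1],1])
def onz(c,u,v,z):
    o,d=ray(c,u,v); return o+d*(z-o[2])/d[2]
def proj(c,p):
    K=np.array(c['intrinsics']); P=np.array(c['pose'])
    q=P[:3,:3].T@(np.array(p)-P[:3,3]); s=q[:2]/q[2]; s=s*(1+c['k1']*(s@s))
    return s*[K[0,0],K[1,1]]+[K[0,2],K[1,2]]
def tri(*rs):
    A=0;b=0
    for o,d in rs:
        d=d/np.linalg.norm(d); M=np.eye(3)-np.outer(d,d); A=A+M; b=b+M@o
    return np.linalg.solve(A,b)
def todelta(p,Rt=None):
    """world target TCP + rotation -> delta_pos, rot in the present tool frame"""
    o=env.get_obs(); R0=R.from_quat(o['tool_rot']); d=R0.inv().apply(np.array(p)-o['eef_pos'])
    r=(R0.inv()*Rt).as_rotvec() if Rt is not None else np.zeros(3)
    return d.round(4),r.round(3)
E
python3 - <<'E'
from h import *
a=snap('scene','s0.png');b=snap('top','t0.png')
for c in(a,b): print(np.round(c['pose'],3).tolist(),np.round(c['intrinsics'],1).tolist(),c['k1'])
o=env.get_obs();print(o)
print(R.from_quat(o['tool_rot']).as_matrix().round(3))
cv2.imwrite('pics/both.png',cv2.resize(np.hstack([a['image'],b['image']])[:,:,::-1],(800,300)))
E
```

```text
pics
[[0.568, -0.493, 0.659, -0.233], [-0.823, -0.328, 0.464, -0.652], [-0.013, -0.806, -0.592, 0.835], [0.0, 0.0, 0.0, 1.0]] [[393.5, 0.0, 277.5], [0.0, 393.5, 212.3], [0.0, 0.0, 1.0]] -0.04186389928876356
[[-0.027, -0.994, 0.107, 0.523], [-0.999, 0.03, 0.023, -0.081], [-0.026, -0.106, -0.994, 1.035], [0.0, 0.0, 0.0, 1.0]] [[384.8, 0.0, 281.8], [0.0, 384.8, 205.6], [0.0, 0.0, 1.0]] -0.014634967127438062
{'clock': 0.1, 'joint_positions': array([ 1.03789627e+00,  2.21122589e-01,  1.52754949e+00,  1.25910737e-05,
        1.39467378e+00, -1.26080208e-01]), 'qd': array([ 5.77782120e-04, -1.06419682e-03, -2.80366936e-03, -7.25681117e-04,
       -2.69509225e-04,  6.83065388e-05]), 'joint_torque': array([ 8.90089686e-04, -4.95941806e+01, -3.88520443e+01,  7.01589114e-02,
        5.15123794e-02, -1.73304443e-05]), 'eef_pos': array([0.24702146, 0.57353077, 0.24353395]), 'tool_rot': array([ 2.02011130e-01,  9.79382834e-01, -8.27444160e-04, -2.89498391e-04]), 'force': array([ 0.53084707, -0.16902876,  0.27756371]), 'moment': array([0.01674546, 0.06324304, 0.03032895]), 'grasp_force': 0.0, 'finger_gap': 0.08691512733494589}
[[-0.918  0.396 -0.001]
 [ 0.396  0.918 -0.002]
 [ 0.    -0.002 -1.   ]]
```

View pics/t0.png

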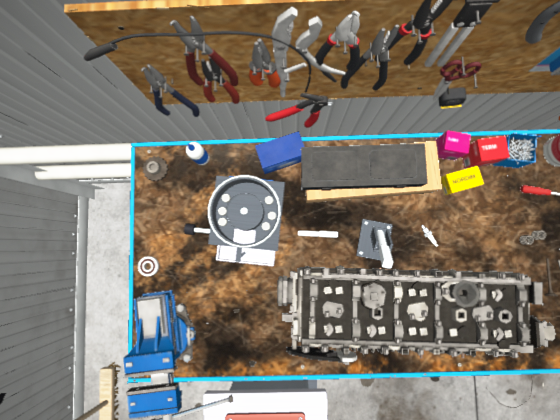

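View pics/s0.png

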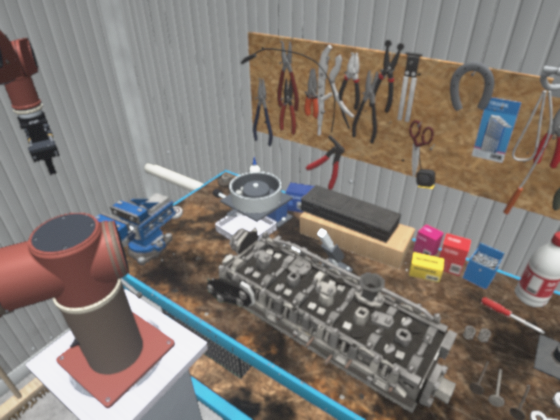

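Top view: the bowl is at (245,210) with its port side facing down the image (world −x). The black knob is at (192,230), the pan at (245,255) and the rest with the rod at (378,242). Rod candidates are the thick rod leaning in the rest at (380,240) and a thin white stick lying at (318,234). The leaning, larger one fits the description, and I'll confirm that in a crop.

```bash
python3 - <<'E'
from h import *
c=load('t0.png')
im=c['image'][170:290,175:415][:,:,::-1]
cv2.imwrite('pics/c1.png',cv2.resize(im,None,fx=3.33,fy=3.33,interpolation=cv2.INTER_CUBIC))
E
```

```text
(no output)
```

View pics/c1.png

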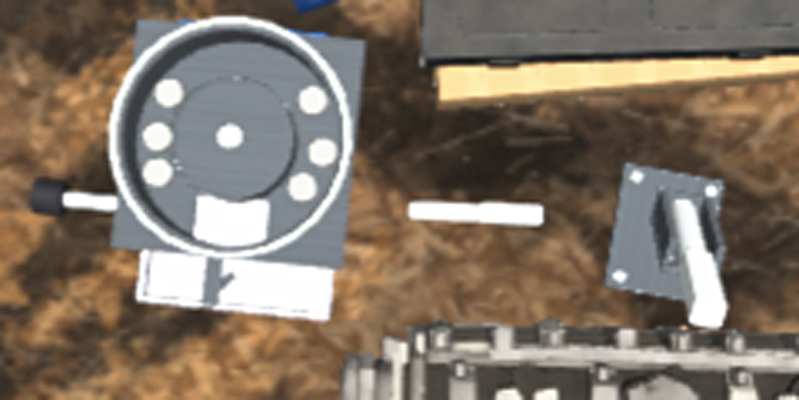

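```bash
python3 - <<'E'
from h import *
c=load('t0.png')
P=lambda u,v,z:onz(c,175+u/3.33,170+v/3.33,z)
rim=P(231,136,.155); print('rim',rim)
k=[P(*p,.1) for p in[(137,20),(365,40),(343,268),(112,247)]]
print('plate c',np.mean(k,0)); 
for i in range(4): e=k[(i+1)%4]-k[i]; print(np.hypot(*e[:2]).round(4),np.degrees(np.arctan2(e[1],e[0])).round(1))
kn=P(49,197,.0885);print('knob',kn, 'dir', )
s=[P(64,201,.0885),P(112,204,.0885)];e=s[0]-s[1];print('stem',np.degrees(np.arctan2(e[1],e[0])))
for p in[(168,93),(156,135),(157,172),(313,100),(322,152),(302,187),]:
    q=P(*p,.118); print('chip',q-rim)
r=[P(*p,.008) for p in[(628,164),(723,180),(609,286)]]
print('rest c',(r[1]+r[2])/2)
for a,b in((0,1),(2,0)):
    e=r[b]-r[a];print(np.hypot(*e[:2]),np.degrees(np.arctan2(e[1],e[0])))
print('rodtop',P(707,310,.17),'pan',P(231,285,.03))
E
```

```text
rim [0.60771679 0.02577786 0.155     ]
plate c [0.60790958 0.02667229 0.1       ]
0.1704 -96.9
0.1682 172.9
0.1696 83.3
0.1688 -6.8
knob [0.57257549 0.17036219 0.0885    ] dir
stem 84.85912574423021
chip [ 0.03620722  0.04973316 -0.037     ]
chip [ 0.0058945   0.05879579 -0.037     ]
chip [-0.0208897   0.05836146 -0.037     ]
chip [ 0.02790099 -0.05531429 -0.037     ]
chip [-0.00992717 -0.06089426 -0.037     ]
chip [-0.03466502 -0.04593018 -0.037     ]
rest c [ 0.53430338 -0.30177709  0.008     ]
0.07632207995877878 -101.32429338482997
0.09829692320188405 -11.5877762268152
rodtop [ 0.48066092 -0.29128436  0.17      ] pan [0.50293557 0.04291499 0.03      ]
```

Confirmed: the rod in the rest is the thick leaning one, with its top at crop (707,310). The stick at crop (475,213) is a thin look-alike. The six chips are three on each side in the channel, and the white dot on the hub is only a bolt. Next is the knob.

```bash
cat >> h.py <<'E'
B=np.array([.608,.026,0]); BR=R.from_euler('z',-7,degrees=True)
def bw(x,y,z): return B+BR.apply([x,y,z])   # bowl frame (m) -> world
def wb(p): return BR.inv().apply(np.array(p)-B)
DOWN=R.from_matrix(np.column_stack([BR.apply([0,1,0]),BR.apply([1,0,0]),[0,0,-1]])) # tool x=bowl y, tool y=bowl x
def rep():
    o=env.get_obs(); print(round(o['clock'],2),o['eef_pos'].round(4),'bowl',wb(o['eef_pos']).round(4),'F',o['force'].round(1),'gap',o['finger_gap'].round(4),o['grasp_force'].round(1),'j',o['joint_positions'].round(2))
E
python3 -c "
from h import *
print(todelta(bw(-.053,.137,.22),DOWN))"
```

```text
(array([-0.4588, -0.2434,  0.0239]), array([-2.000e-03,  1.000e-03,  1.286e+00]))
```

```bash
python3 -m crank '[{"delta_pos":[-0.459,-0.243,0.024],"rot":[-0.002,0.001,1.286],"gripper":0.3},{"delta_pos":[-0.459,-0.243,0.024],"rot":[-0.002,0.001,1.286],"gripper":0.3},{"delta_pos":[-0.459,-0.243,0.024],"rot":[-0.002,0.001,1.286],"gripper":0.3},{"delta_pos":[-0.459,-0.243,0.024],"rot":[-0.002,0.001,1.286],"gripper":0.3},{"delta_pos":[-0.459,-0.243,0.024],"rot":[-0.002,0.001,1.286],"gripper":0.3},{"delta_pos":[-0.459,-0.243,0.024],"rot":[-0.002,0.001,1.286],"gripper":0.3},{"delta_pos":[-0.459,-0.243,0.024],"rot":[-0.002,0.001,1.286],"gripper":0.3},{"delta_pos":[-0.459,-0.243,0.024],"rot":[-0.002,0.001,1.286],"gripper":0.3}]' 25
python3 -c "
from h import *
print(todelta(bw(-.053,.137,.22),DOWN))"
```

```text
clock: 0.77
eef_pos: [0.4565, 0.3126, 0.2288]
tool_rot: [0.649, 0.761, 0.001, -0.0]
force: [0.7, 0.7, 0.1]
finger_gap: 0.057
grasp_force: 0.0
(array([-0.1606,  0.0914,  0.0086]), array([ 0.   , -0.001,  0.28 ]))
```

```bash
python3 -m crank '[{"delta_pos":[-0.161,0.091,0.009],"rot":[0,-0.001,0.28],"gripper":0.3},{"delta_pos":[-0.161,0.091,0.009],"rot":[0,-0.001,0.28],"gripper":0.3},{"delta_pos":[-0.161,0.091,0.009],"rot":[0,-0.001,0.28],"gripper":0.3},{"delta_pos":[-0.161,0.091,0.009],"rot":[0,-0.001,0.28],"gripper":0.3},{"delta_pos":[-0.161,0.091,0.009],"rot":[0,-0.001,0.28],"gripper":0.3},{"delta_pos":[-0.161,0.091,0.009],"rot":[0,-0.001,0.28],"gripper":0.3},{"delta_pos":[-0.161,0.091,0.009],"rot":[0,-0.001,0.28],"gripper":0.3}]'
python3 - <<'E'
from h import *
rep();print(todelta(bw(-.053,.137,.0915),DOWN))
c=snap('wrist','w1.png');print(proj(c,bw(-.053,.137,.0885)),proj(c,bw(-.053,.149,.0885)), np.round(c['pose'],3).tolist())
E
```

```text
clock: 1.35
eef_pos: [0.572, 0.1695, 0.2192]
tool_rot: [0.748, 0.664, -0.0, -0.001]
force: [0.6, -0.6, -0.4]
finger_gap: 0.0563
grasp_force: 0.0Traceback (most recent call last):
  File "<stdin>", line 2, in <module>
  File "h.py", line 34, in rep
    o=env.get_obs(); print(round(o['clock'],2),o['eef_pos'].round(4),'bowl',wb(o['eef_pos']).round(4),'F',o['force'].round(1),'gap',o['finger_gap'].round(4),o['grasp_force'].round(1),'j',o['joint_positions'].round(2))
                                                                                                                                    ^^^^^^^^^^^^^^^^^^^^^
AttributeError: 'float' object has no attribute 'round'
```

```bash
sed -i "s/o\['finger_gap'\].round(4),o\['grasp_force'\].round(1)/round(float(o['finger_gap']),4),round(float(o['grasp_force']),1)/" h.py
python3 - <<'E'
from h import *
rep();print(todelta(bw(-.053,.137,.0915),DOWN))
c=snap('wrist','w1.png');print(proj(c,bw(-.053,.137,.0885)),proj(c,bw(-.053,.149,.0885)), np.round(c['pose'],3).tolist())
E
```

```text
1.35 [0.572  0.1695 0.2192] bowl [-0.0532  0.138   0.2192] F [ 0.6 -0.6 -0.4] gap 0.0563 0.0 j [0.16 0.17 1.63 0.   1.34 0.27]
(array([-0.0011,  0.0003,  0.1277]), array([-0.001, -0.001,  0.004]))
[281.10367628 210.72150399] [281.15735901 197.27751968] [[0.993, -0.114, -0.03, 0.58], [-0.118, -0.962, -0.247, 0.238], [-0.001, 0.249, -0.968, 0.36], [0.0, 0.0, 0.0, 1.0]]
```

View pics/w1.png

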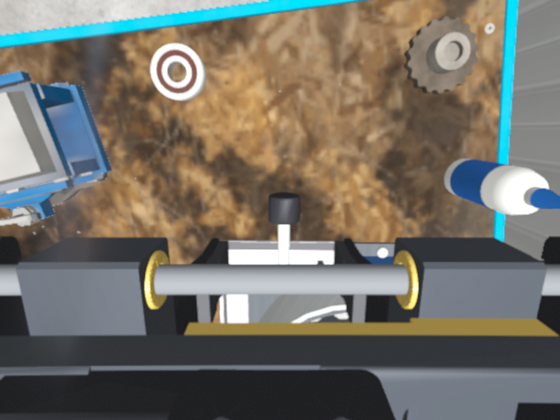

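The knob is at (284,209), within 3 px of the prediction. I'll descend, grip and pull.

```bash
python3 -m crank '[{"delta_pos":[-0.001,0.002,0.04],"rot":[0,0,0],"gripper":0.3},{"delta_pos":[-0.001,0.002,0.08],"rot":[0,0,0],"gripper":0.3},{"delta_pos":[-0.001,0.002,0.11],"rot":[0,0,0],"gripper":0.3},{"delta_pos":[-0.001,0.002,0.128],"rot":[0,0,0],"gripper":0.3},{"delta_pos":[-0.001,0.002,0.128],"rot":[0,0,0],"gripper":-1},{"delta_pos":[-0.001,0.002,0.128],"rot":[0,0,0],"gripper":-1},{"delta_pos":[-0.001,0.002,0.128],"rot":[0,0,0],"gripper":-1},{"delta_pos":[-0.001,0.002,0.128],"rot":[0,0,0],"gripper":-1}]' 35
python3 -c "
from h import *
rep()"
```

```text
clock: 2.07
eef_pos: [0.5754, 0.1702, 0.0946]
tool_rot: [0.747, 0.665, 0.002, 0.001]
force: [0.3, -0.3, 0.1]
finger_gap: 0.0377
grasp_force: 0.0
2.07 [0.5754 0.1702 0.0946] bowl [-0.0499  0.1392  0.0946] F [ 0.3 -0.3  0.1] gap 0.0377 0.0 j [0.16 0.31 1.72 0.   1.11 0.27]
```

```bash
python3 -m crank '[{"delta_pos":[0,0,0],"rot":[0,0,0],"gripper":-1},{"delta_pos":[0,0,0],"rot":[0,0,0],"gripper":-1},{"delta_pos":[0,0,0],"rot":[0,0,0],"gripper":-1},{"delta_pos":[0,0,0],"rot":[0,0,0],"gripper":-1}]' 35
python3 -m crank '[{"delta_pos":[0.008,0,0],"rot":[0,0,0],"gripper":-1},{"delta_pos":[0.016,0,0],"rot":[0,0,0],"gripper":-1},{"delta_pos":[0.025,0,0],"rot":[0,0,0],"gripper":-1},{"delta_pos":[0.034,0,0],"rot":[0,0,0],"gripper":-1},{"delta_pos":[0.043,0,0],"rot":[0,0,0],"gripper":-1},{"delta_pos":[0.052,0,0],"rot":[0,0,0],"gripper":-1},{"delta_pos":[0.058,0,0],"rot":[0,0,0],"gripper":-1},{"delta_pos":[0.058,0,0],"rot":[0,0,0],"gripper":-1}]'
python3 -c "
from h import *
rep()"
```

```text
clock: 2.4
eef_pos: [0.5745, 0.17, 0.0941]
tool_rot: [0.747, 0.665, 0.001, 0.0]
force: [-2.8, 0.7, 5.9]
finger_gap: 0.027
grasp_force: 35.0
clock: 3.07
eef_pos: [0.5818, 0.2276, 0.0941]
tool_rot: [0.747, 0.665, 0.001, 0.001]
force: [-1.7, 0.3, 9.2]
finger_gap: 0.0272
grasp_force: 35.0
3.07 [0.5818 0.2276 0.0941] bowl [-0.0506  0.1969  0.0941] F [-1.7  0.3  9.2] gap 0.0272 35.0 j [ 0.25  0.36  1.65 -0.    1.13  0.36]
```

```bash
python3 -m crank '[{"delta_pos":[0.003,0,0],"rot":[0,0,0],"gripper":-1},{"delta_pos":[0.003,0,0],"rot":[0,0,0],"gripper":-1}]'
python3 -m crank '[{"delta_pos":[0.001,0,0],"rot":[0,0,0],"gripper":0.3},{"delta_pos":[0.001,0,0],"rot":[0,0,0],"gripper":0.3},{"delta_pos":[0.001,0,0],"rot":[0,0,0],"gripper":0.3},{"delta_pos":[0.001,0,-0.04],"rot":[0,0,0],"gripper":0.3},{"delta_pos":[0.001,0,-0.08],"rot":[0,0,0],"gripper":0.3},{"delta_pos":[0.001,0,-0.12],"rot":[0,0,0],"gripper":0.3},{"delta_pos":[0.001,0,-0.16],"rot":[0,0,0],"gripper":0.3},{"delta_pos":[0.001,0,-0.20],"rot":[0,0,0],"gripper":0.3}]'
cat >> h.py <<'E'
ry=np.radians(-11.5); RR=R.from_euler('z',-11.5,degrees=True); RO=np.array([.534,-.302,0])
def rw(x,y,z): return RO+RR.apply([x,y,z])
AX=RR.apply([-.5,0,.8660254]); SEAT=rw(.0078,0,.0545)
GR=R.from_matrix(np.column_stack([np.cross(RR.apply([0,1,0]),-AX),RR.apply([0,1,0]),-AX])) # grasp of rod in rest, tool y=rest y
GR2=GR*R.from_euler('z',np.pi)
E
python3 - <<'E'
from h import *
rep(); c=snap('top','t2.png')
im=c['image'][185:275,175:275][:,:,::-1]
k=cv2.inRange(c['image'][215:245,150:205],(0,0,0),(50,50,50)); m=cv2.moments(k); u,v=150+m['m10']/m['m00'],215+m['m01']/m['m00']
print('knob',u,v,wb(onz(c,u,v,.0885)))
p=SEAT+AX*.20
print('above rod',p); 
for g in(GR,GR2): print(todelta(p,g))
print(GR.as_matrix().round(3))
E
```

```text
clock: 3.23
eef_pos: [0.5819, 0.2278, 0.094]
tool_rot: [0.747, 0.665, -0.001, 0.002]
force: [-4.5, -10.0, 12.6]
finger_gap: 0.027
grasp_force: 35.0
clock: 3.9
eef_pos: [0.5805, 0.231, 0.2936]
tool_rot: [0.747, 0.665, 0.0, -0.0]
force: [0.4, 0.4, 1.0]
finger_gap: 0.0559
grasp_force: 0.0
3.9 [0.5805 0.231  0.2936] bowl [-0.0523  0.2002  0.2936] F [0.4 0.4 1. ] gap 0.0559 0.0 j [0.25 0.19 1.47 0.   1.48 0.37]
knob 169.45454545454544 225.63636363636363 [-0.04884604  0.19052909  0.0885    ]
above rod [ 0.44365094 -0.28361828  0.22770508]
(array([-0.5288, -0.081 ,  0.0725]), array([-0.373, -0.417, -1.452]))
(array([-0.5288, -0.081 ,  0.0725]), array([-0.427,  0.382,  1.615]))
[[-0.849  0.199  0.49 ]
 [ 0.173  0.98  -0.1  ]
 [-0.5   -0.    -0.866]]
```

```bash
python3 -m crank '[{"delta_pos":[-0.53,-0.081,0.04],"rot":[-0.427,0.382,1.615],"gripper":0.3},{"delta_pos":[-0.53,-0.081,0.04],"rot":[-0.427,0.382,1.615],"gripper":0.3},{"delta_pos":[-0.53,-0.081,0.04],"rot":[-0.427,0.382,1.615],"gripper":0.3},{"delta_pos":[-0.53,-0.081,0.04],"rot":[-0.427,0.382,1.615],"gripper":0.3},{"delta_pos":[-0.53,-0.081,0.04],"rot":[-0.427,0.382,1.615],"gripper":0.3},{"delta_pos":[-0.53,-0.081,0.04],"rot":[-0.427,0.382,1.615],"gripper":0.3},{"delta_pos":[-0.53,-0.081,0.04],"rot":[-0.427,0.382,1.615],"gripper":0.3},{"delta_pos":[-0.53,-0.081,0.04],"rot":[-0.427,0.382,1.615],"gripper":0.3}]'
python3 -c "
from h import *
rep();print(todelta(SEAT+AX*.2,GR2))"
```

```text
clock: 4.62
eef_pos: [0.4922, -0.0912, 0.2667]
tool_rot: [0.956, 0.243, 0.161, 0.018]
force: [0.6, 0.5, -0.7]
finger_gap: 0.0565
grasp_force: 0.0
4.62 [ 0.4922 -0.0912  0.2667] bowl [-0.1006 -0.1304  0.2667] F [ 0.6  0.5 -0.7] gap 0.0565 0.0 j [-0.46 -0.34  2.05  0.2   1.17  0.56]
(array([-0.1427,  0.1427,  0.0133]), array([-0.174,  0.171,  0.668]))
```

```bash
python3 -m crank '[{"delta_pos":[-0.143,0.143,0.013],"rot":[-0.174,0.171,0.668],"gripper":0.3},{"delta_pos":[-0.143,0.143,0.013],"rot":[-0.174,0.171,0.668],"gripper":0.3},{"delta_pos":[-0.143,0.143,0.013],"rot":[-0.174,0.171,0.668],"gripper":0.3},{"delta_pos":[-0.143,0.143,0.013],"rot":[-0.174,0.171,0.668],"gripper":0.3},{"delta_pos":[-0.143,0.143,0.013],"rot":[-0.174,0.171,0.668],"gripper":0.3},{"delta_pos":[-0.143,0.143,0.013],"rot":[-0.174,0.171,0.668],"gripper":0.3},{"delta_pos":[-0.143,0.143,0.013],"rot":[-0.174,0.171,0.668],"gripper":0.3},{"delta_pos":[-0.143,0.143,0.013],"rot":[-0.174,0.171,0.668],"gripper":0.3}]'
python3 - <<'E'
from h import *
rep();print(todelta(SEAT+AX*.121,GR2))
c=snap('wrist','w2.png');print(proj(c,SEAT+AX*.15),proj(c,SEAT+AX*.08),proj(c,SEAT))
E
```

```text
clock: 5.28
eef_pos: [0.4448, -0.2825, 0.2279]
tool_rot: [0.962, -0.093, 0.256, 0.025]
force: [0.0, 0.4, -0.1]
finger_gap: 0.0567
grasp_force: 0.0
5.28 [ 0.4448 -0.2825  0.2279] bowl [-0.1244 -0.3261  0.2279] F [ 0.   0.4 -0.1] gap 0.0567 0.0 j [-0.92 -0.35  2.18  0.42  0.95  0.66]
(array([-0.0006,  0.0015,  0.0787]), array([-0.003,  0.003,  0.007]))
[284.94683634 241.1460597 ] [284.2188795  212.33132093] [283.73579314 193.19342625]
```

View pics/w2.png

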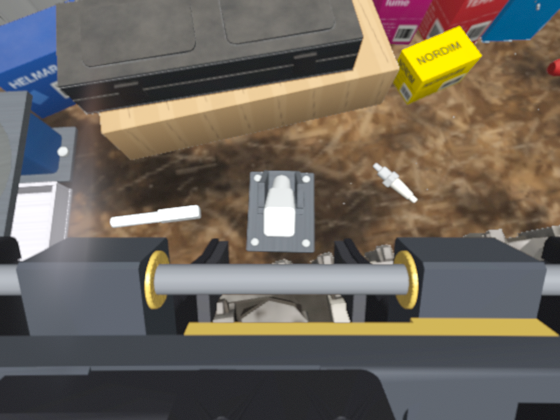

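```bash
python3 - <<'E'
from h import *
c=load('w2.png')
for p in[(.05,.04),(.05,-.04),(-.05,-.04),(-.05,.04)]: print(p,proj(c,rw(*p,.008)).round(1))
t=np.array([onz(c,u,v,.008) for u,v in[(249,173),(313,172),(315,250),(247,250)]]);print(t.mean(0), [np.hypot(*(t[i]-t[i-1])[:2]).round(4) for i in range(4)])
im=c['image'][150:270,210:350][:,:,::-1]
cv2.imwrite('pics/c2.png',cv2.resize(im,None,fx=5,fy=5,interpolation=cv2.INTER_CUBIC))
E
```

```text
(0.05, 0.04) [251.7 172.8]
(0.05, -0.04) [315.5 173.2]
(-0.05, -0.04) [317.3 252.8]
(-0.05, 0.04) [249.  252.3]
[ 0.53635493 -0.29954253  0.008     ] [np.float64(0.0969), np.float64(0.0804), np.float64(0.0983), np.float64(0.0799)]
```

View pics/c2.png

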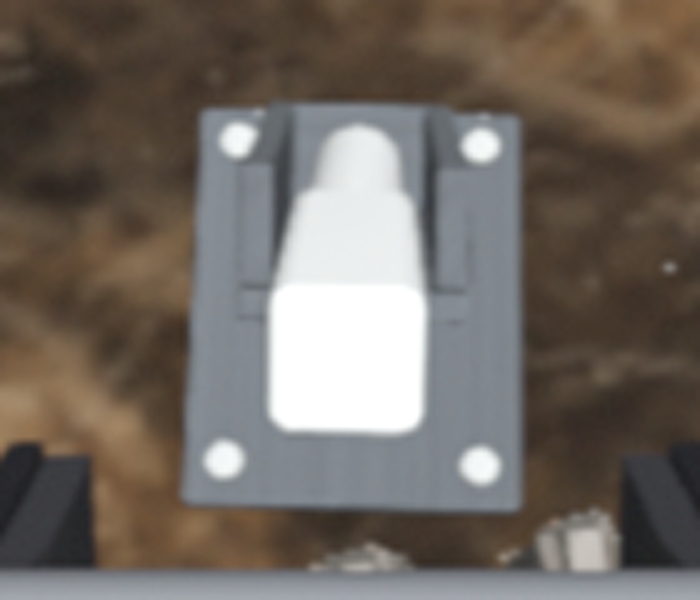

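```bash
python3 - <<'E'
from h import *
c=load('w2.png');t=load('t0.png')
a=ray(c,279.4,221.4); b=ray(t,175+708/3.33,170+313/3.33)
p=tri(a,b);print(p,RR.inv().apply(p-RO))
f=lambda p:RR.inv().apply(p-RO)
for r in(a,b):
    o=f(r[0]);d=RR.inv().apply(r[1]);s=-o[1]/d[1]
    for z in(.18,.184,.19): q=o+d*(z-o[2])/d[2]; print(z,q.round(4))
print('pred',f(SEAT+AX*.15))
# tip-ish upper line of handle: corners in wrist crop
for u,v in[(270,284),(424,284),(424,432),(270,432),(303,190),(412,190)]:
    o,d=ray(c,210+u/5,150+v/5);
    for z in (.13,.18): print((u,v),z,f(o+d*(z-o[2])/d[2]).round(4),end=' ')
    print()
E
```

```text
[ 0.47984204 -0.28717116  0.19004089] [-0.05602711  0.00373379  0.19004089]
0.18 [-0.0534  0.0036  0.18  ]
0.184 [-0.0544  0.0036  0.184 ]
0.19 [-0.0558  0.0036  0.19  ]
0.18 [-0.0562  0.0014  0.18  ]
0.184 [-0.0562  0.0024  0.184 ]
0.19 [-0.0562  0.0039  0.19  ]
pred [-6.72000000e-02 -4.35448793e-17  1.84403810e-01]
(270, 284) 0.13 [-0.0293  0.0167  0.13  ] (270, 284) 0.18 [-0.0436  0.0139  0.18  ] 
(424, 284) 0.13 [-0.0291 -0.0086  0.13  ] (424, 284) 0.18 [-0.0434 -0.0065  0.18  ] 
(424, 432) 0.13 [-0.0538 -0.0085  0.13  ] (424, 432) 0.18 [-0.0633 -0.0064  0.18  ] 
(270, 432) 0.13 [-0.054   0.0162  0.13  ] (270, 432) 0.18 [-0.0634  0.0135  0.18  ] 
(303, 190) 0.13 [-0.0129  0.0115  0.13  ] (303, 190) 0.18 [-0.0304  0.0097  0.18  ] 
(412, 190) 0.13 [-0.0127 -0.0067  0.13  ] (412, 190) 0.18 [-0.0303 -0.0049  0.18  ]
```

```bash
cat >> h.py <<'E'
SEAT=SEAT+RR.apply([.0115,.003,0])
E
python3 - <<'E'
from h import *
c=load('w2.png')
print(todelta(SEAT+AX*.12,GR2),proj(c,SEAT+AX*.15),proj(load('t0.png'),SEAT+AX*.15))
E
```

```text
(array([ 0.0086, -0.001 ,  0.0857]), array([-0.003,  0.003,  0.008])) [280.31443869 223.25924115] [387.42680864 263.71610863]
```

```bash
python3 -m crank '[{"delta_pos":[0.009,-0.001,0.01],"rot":[-0.003,0.003,0.008],"gripper":0.2},{"delta_pos":[0.009,-0.001,0.03],"rot":[-0.003,0.003,0.008],"gripper":0.2},{"delta_pos":[0.009,-0.001,0.06],"rot":[-0.003,0.003,0.008],"gripper":0.2},{"delta_pos":[0.009,-0.001,0.086],"rot":[-0.003,0.003,0.008],"gripper":0.2},{"delta_pos":[0.009,-0.001,0.086],"rot":[-0.003,0.003,0.008],"gripper":0.2},{"delta_pos":[0.009,-0.001,0.086],"rot":[-0.003,0.003,0.008],"gripper":-0.4},{"delta_pos":[0.009,-0.001,0.086],"rot":[-0.003,0.003,0.008],"gripper":-1},{"delta_pos":[0.009,-0.001,0.086],"rot":[-0.003,0.003,0.008],"gripper":-1}]' 15
python3 -m crank '[{"delta_pos":[0,0,0],"rot":[0,0,0],"gripper":-1},{"delta_pos":[0,0,0],"rot":[0,0,0],"gripper":-1},{"delta_pos":[0,0,0],"rot":[0,0,0],"gripper":-1},{"delta_pos":[0,0,0],"rot":[0,0,0],"gripper":-1}]' 15
python3 - <<'E'
from h import *
rep();print(todelta(SEAT+AX*.12,GR2),env.get_obs()['tool_rot'].tolist(),env.get_obs()['eef_pos'].tolist(),env.get_obs()['moment'])
E
```

```text
clock: 6.0
eef_pos: [0.4959, -0.292, 0.1606]
tool_rot: [0.961, -0.097, 0.259, 0.027]
force: [-0.5, 0.5, 0.6]
finger_gap: 0.0394
grasp_force: 0.0
clock: 6.33
eef_pos: [0.4953, -0.2922, 0.1596]
tool_rot: [0.961, -0.098, 0.259, 0.027]
force: [-3.4, 1.8, 5.8]
finger_gap: 0.0199
grasp_force: 15.0
6.33 [ 0.4953 -0.2922  0.1596] bowl [-0.0731 -0.3296  0.1596] F [-3.4  1.8  5.8] gap 0.0199 15.0 j [-0.84 -0.13  2.15  0.46  0.74  0.65]
(array([-0.0013, -0.0011,  0.0006]), array([ 0.002, -0.002, -0.002])) [0.9606030962093638, -0.09817931140411824, 0.2586354125198466, 0.026650286225216945] [0.4952718145661968, -0.29222807352400826, 0.15963172893767286] [0.17945148 0.49282624 0.06342578]
```

```bash
python3 -m crank '[{"delta_pos":[0,0,-0.005],"rot":[0,0,0],"gripper":-1},{"delta_pos":[0,0,-0.015],"rot":[0,0,0],"gripper":-1},{"delta_pos":[0,0,-0.03],"rot":[0,0,0],"gripper":-1},{"delta_pos":[0,0,-0.05],"rot":[0,0,0],"gripper":-1},{"delta_pos":[0,0,-0.07],"rot":[0,0,0],"gripper":-1},{"delta_pos":[0,0,-0.09],"rot":[0,0,0],"gripper":-1},{"delta_pos":[0,0,-0.11],"rot":[0,0,0],"gripper":-1},{"delta_pos":[0,0,-0.12],"rot":[0,0,0],"gripper":-1}]' 35
cat >> h.py <<'E'
GP=np.array([0.4953,-0.2922,0.1596]); GQ=R.from_quat([0.9606,-0.09818,0.25864,0.02665])
ST=DOWN*R.from_euler('z',np.pi/2) # stirring: tool x=bowl x? printed below
E
python3 - <<'E'
from h import *
rep();print(ST.as_matrix().round(2))
t=R.from_euler('z',-7,degrees=True)
# vertical, tool x = bowl +x, tool y = bowl -y, z down
ST=R.from_matrix(BR.as_matrix()@np.diag([1,-1,-1]))
print(todelta(bw(.0595,0,.105+.14+.1),ST))
E
```

```text
clock: 7.0
eef_pos: [0.4356, -0.28, 0.2646]
tool_rot: [0.961, -0.098, 0.259, 0.027]
force: [-0.2, -0.2, -0.3]
finger_gap: 0.0195
grasp_force: 35.0
7.0 [ 0.4356 -0.28    0.2646] bowl [-0.1338 -0.3247  0.2646] F [-0.2 -0.2 -0.3] gap 0.0195 35.0 j [-0.94 -0.42  2.16  0.4   1.03  0.69]
[[ 0.99 -0.12  0.  ]
 [-0.12 -0.99 -0.  ]
 [ 0.    0.   -1.  ]]
(array([ 0.1843, -0.3393,  0.0135]), array([ 0.023, -0.526, -0.08 ]))
```

```bash
python3 - <<'E'
from h import *
o=env.get_obs();p=o['eef_pos'];
print(todelta([p[0]+.02,p[1]+.06,.36],ST))
E
```

```text
(array([ 0.0544, -0.0627, -0.0789]), array([ 0.023, -0.526, -0.08 ]))
```

```bash
python3 -m crank '[{"delta_pos":[0.054,-0.063,-0.079],"rot":[0.023,-0.526,-0.08],"gripper":-1},{"delta_pos":[0.054,-0.063,-0.079],"rot":[0.023,-0.526,-0.08],"gripper":-1},{"delta_pos":[0.054,-0.063,-0.079],"rot":[0.023,-0.526,-0.08],"gripper":-1},{"delta_pos":[0.054,-0.063,-0.079],"rot":[0.023,-0.526,-0.08],"gripper":-1},{"delta_pos":[0.054,-0.063,-0.079],"rot":[0.023,-0.526,-0.08],"gripper":-1},{"delta_pos":[0.054,-0.063,-0.079],"rot":[0.023,-0.526,-0.08],"gripper":-1}]'
python3 - <<'E'
from h import *
rep();print(todelta(bw(.0595,0,.345),ST))
E
```

```text
clock: 7.5
eef_pos: [0.4573, -0.2192, 0.3568]
tool_rot: [0.998, -0.06, -0.002, -0.002]
force: [-0.8, 0.6, -0.5]
finger_gap: 0.0197
grasp_force: 35.0
7.5 [ 0.4573 -0.2192  0.3568] bowl [-0.1197 -0.2617  0.3568] F [-0.8  0.6 -0.5] gap 0.0197 35.0 j [-0.6  -0.11  1.66  0.    1.59  1.09]
(array([ 0.18  , -0.2611,  0.0117]), array([-0.003,  0.005,  0.003]))
```

```bash
python3 -m crank '[{"delta_pos":[0.18,-0.261,0.012],"rot":[-0.003,0.005,0.003],"gripper":-1},{"delta_pos":[0.18,-0.261,0.012],"rot":[-0.003,0.005,0.003],"gripper":-1},{"delta_pos":[0.18,-0.261,0.012],"rot":[-0.003,0.005,0.003],"gripper":-1},{"delta_pos":[0.18,-0.261,0.012],"rot":[-0.003,0.005,0.003],"gripper":-1},{"delta_pos":[0.18,-0.261,0.012],"rot":[-0.003,0.005,0.003],"gripper":-1},{"delta_pos":[0.18,-0.261,0.012],"rot":[-0.003,0.005,0.003],"gripper":-1},{"delta_pos":[0.18,-0.261,0.012],"rot":[-0.003,0.005,0.003],"gripper":-1},{"delta_pos":[0.18,-0.261,0.012],"rot":[-0.003,0.005,0.003],"gripper":-1}]'
python3 -m crank '[{"delta_pos":[0,0,0],"rot":[0,0,0],"gripper":-1},{"delta_pos":[0,0,0],"rot":[0,0,0],"gripper":-1}]'
python3 - <<'E'
from h import *
rep();print(todelta(bw(.0595,0,.225),ST))
a=snap('scene','s3.png');w=snap('wrist','w3.png');t=snap('top','t3.png')
p=bw(.0595,0,.225)
x=env.get_obs()['eef_pos'];tip=x-[0,0,.12];print('tip pred',proj(a,tip),proj(w,tip))
u,v=proj(a,tip).astype(int)
z=lambda im,u,v,r:cv2.resize(im[v-r:v+r,u-r:u+r][:,:,::-1],(390,390),interpolation=cv2.INTER_CUBIC)
cv2.imwrite('pics/c3.png',np.hstack([z(a['image'],u,v-20,60),cv2.resize(w['image'][:,:,::-1],(400,390))]))
E
```

```text
clock: 8.17
eef_pos: [0.6672, 0.0208, 0.3446]
tool_rot: [0.998, -0.062, 0.002, -0.0]
force: [0.1, -0.7, -1.1]
finger_gap: 0.0199
grasp_force: 35.0
clock: 8.33
eef_pos: [0.6659, 0.0187, 0.3443]
tool_rot: [0.998, -0.061, 0.001, 0.0]
force: [-0.0, -0.4, -0.6]
finger_gap: 0.02
grasp_force: 35.0
8.33 [0.6659 0.0187 0.3443] bowl [ 5.840e-02 -2.000e-04  3.443e-01] F [-0.  -0.4 -0.6] gap 0.02 35.0 j [-0.09  0.28  1.28 -0.    1.59  1.6 ]
(array([ 0.0009, -0.0003,  0.1193]), array([ 0.001, -0.001, -0.001]))
tip pred [267.32739695 158.980764  ] [283.29009519 212.09468519]
```

View pics/c3.png

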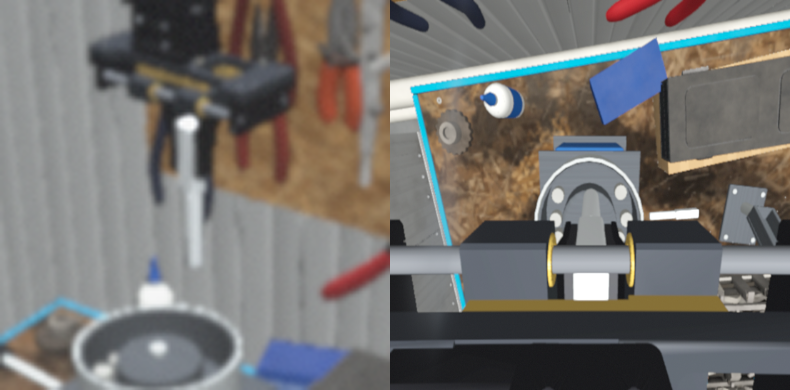

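```bash
python3 -m crank '[{"delta_pos":[0.001,0,0.03],"rot":[0,0,0],"gripper":-1},{"delta_pos":[0.001,0,0.06],"rot":[0,0,0],"gripper":-1},{"delta_pos":[0.001,0,0.09],"rot":[0,0,0],"gripper":-1},{"delta_pos":[0.001,0,0.105],"rot":[0,0,0],"gripper":-1},{"delta_pos":[0.001,0,0.114],"rot":[0,0,0],"gripper":-1},{"delta_pos":[0.001,0,0.114],"rot":[0,0,0],"gripper":-1}]'
python3 -m crank '[{"delta_pos":[0,0,0.001],"rot":[0,0,0],"gripper":-1},{"delta_pos":[0,0,0.002],"rot":[0,0,0],"gripper":-1},{"delta_pos":[0,0,0.002],"rot":[0,0,0],"gripper":-1}]'
python3 -m crank '[{"delta_pos":[0,0,0.001],"rot":[0,0,0],"gripper":-1},{"delta_pos":[0,0,0.002],"rot":[0,0,0],"gripper":-1},{"delta_pos":[0,0,0.002],"rot":[0,0,0],"gripper":-1}]'
python3 -c "
from h import *
rep();w=snap('wrist','w4.png');print(proj(w,env.get_obs()['eef_pos']-[0,0,.12]),proj(w,bw(0,0,.148)))"
```

```text
clock: 8.98
eef_pos: [0.6659, 0.0164, 0.2297]
tool_rot: [0.998, -0.063, -0.0, 0.0]
force: [0.4, 1.2, 0.1]
finger_gap: 0.0201
grasp_force: 35.0
clock: 9.23
eef_pos: [0.6685, 0.0173, 0.2321]
tool_rot: [0.998, -0.062, 0.003, 0.001]
force: [-1.3, -1.2, -0.6]
finger_gap: 0.0198
grasp_force: 35.0
clock: 9.48
eef_pos: [0.6677, 0.0177, 0.2283]
tool_rot: [0.998, -0.062, 0.002, 0.001]
force: [-0.3, 0.0, -0.6]
finger_gap: 0.0194
grasp_force: 35.0
9.48 [0.6677 0.0177 0.2283] bowl [ 0.0603 -0.001   0.2283] F [-0.3  0.  -0.6] gap 0.0194 35.0 j [-0.09  0.33  1.42 -0.    1.38  1.6 ]
[282.10803788 212.13750361] [281.08476646 301.33045088]
```

```bash
for i in 1; do :; done
python3 -m crank '[{"delta_pos":[0,0,0.001],"rot":[0,0,0],"gripper":-1},{"delta_pos":[0,0,0.002],"rot":[0,0,0],"gripper":-1},{"delta_pos":[0,0,0.002],"rot":[0,0,0],"gripper":-1},{"delta_pos":[0,0,0.002],"rot":[0,0,0],"gripper":-1}]' | grep -E "eef|force:"
python3 -m crank '[{"delta_pos":[0,0,0.001],"rot":[0,0,0],"gripper":-1},{"delta_pos":[0,0,0.002],"rot":[0,0,0],"gripper":-1},{"delta_pos":[0,0,0.002],"rot":[0,0,0],"gripper":-1},{"delta_pos":[0,0,0.002],"rot":[0,0,0],"gripper":-1}]'| grep -E "eef|force:"
```

```text
eef_pos: [0.6675, 0.0176, 0.2258]
force: [0.1, 0.8, -0.5]
grasp_force: 35.0
eef_pos: [0.6675, 0.0176, 0.2238]
force: [0.7, -0.6, -0.7]
grasp_force: 35.0
```

```bash
cat > chk.py <<'E'
from h import *
import sys
rep(); f=env.get_obs()['force']; sys.exit(int(np.linalg.norm(f)>6))
E
python3 -m crank '[{"delta_pos":[-0.001,-0.010,0],"rot":[0,0,0],"gripper":-1},{"delta_pos":[-0.004,-0.020,0],"rot":[0,0,0],"gripper":-1},{"delta_pos":[-0.008,-0.030,0],"rot":[0,0,0],"gripper":-1},{"delta_pos":[-0.014,-0.038,0],"rot":[0,0,0],"gripper":-1}]' >/dev/null; python3 chk.py &&
python3 -m crank '[{"delta_pos":[-0.0025,-0.003,0],"rot":[0,0,0],"gripper":-1},{"delta_pos":[-0.005,-0.0055,0],"rot":[0,0,0],"gripper":-1},{"delta_pos":[-0.0075,-0.0075,0],"rot":[0,0,0],"gripper":-1},{"delta_pos":[-0.010,-0.0095,0],"rot":[0,0,0],"gripper":-1},{"delta_pos":[-0.013,-0.0115,0],"rot":[0,0,0],"gripper":-1},{"delta_pos":[-0.016,-0.0133,0],"rot":[0,0,0],"gripper":-1}]' >/dev/null; python3 chk.py &&
python3 -m crank '[{"delta_pos":[-0.003,-0.0015,0],"rot":[0,0,0],"gripper":-1},{"delta_pos":[-0.006,-0.003,0],"rot":[0,0,0],"gripper":-1},{"delta_pos":[-0.0095,-0.0045,0],"rot":[0,0,0],"gripper":-1}]' >/dev/null; python3 chk.py
python3 -c "
from h import *
snap('wrist','w5.png');snap('top','t5.png')"
```

```text
10.53 [0.6582 0.0588 0.2239] bowl [0.0458 0.0387 0.2239] F [-0.1  0.  -1.3] gap 0.0199 35.0 j [-0.03  0.32  1.45 -0.    1.37  1.66]
11.03 [0.644  0.072  0.2239] bowl [0.0301 0.05   0.2239] F [ 0.2 -0.5 -1.6] gap 0.0198 35.0 j [-0.01  0.29  1.49 -0.    1.37  1.69]
11.28 [0.6352 0.0776 0.2238] bowl [0.0207 0.0545 0.2238] F [ 0.3 -0.7 -1.5] gap 0.02 35.0 j [-0.    0.27  1.51 -0.    1.36  1.7 ]
```

```bash

python3 -m crank '[{"delta_pos":[-0.003,-0.0015,0],"rot":[0,0,0],"gripper":-1},{"delta_pos":[-0.0065,-0.0025,0],"rot":[0,0,0],"gripper":-1},{"delta_pos":[-0.010,-0.0035,0],"rot":[0,0,0],"gripper":-1}]' >/dev/null; python3 chk.py &&
python3 -m crank '[{"delta_pos":[-0.0035,-0.0005,0],"rot":[0,0,0],"gripper":-1},{"delta_pos":[-0.007,-0.001,0],"rot":[0,0,0],"gripper":-1},{"delta_pos":[-0.0105,-0.001,0],"rot":[0,0,0],"gripper":-1}]' >/dev/null; python3 chk.py &&
python3 -m crank '[{"delta_pos":[-0.0035,0,0],"rot":[0,0,0],"gripper":-1},{"delta_pos":[-0.007,0.0004,0],"rot":[0,0,0],"gripper":-1},{"delta_pos":[-0.0105,0.0009,0],"rot":[0,0,0],"gripper":-1}]' >/dev/null; python3 chk.py &&
python3 -m crank '[{"delta_pos":[-0.0035,0.0007,0],"rot":[0,0,0],"gripper":-1},{"delta_pos":[-0.007,0.0016,0],"rot":[0,0,0],"gripper":-1},{"delta_pos":[-0.010,0.0027,0],"rot":[0,0,0],"gripper":-1}]' >/dev/null; python3 chk.py 
python3 -c "
from h import *
t=snap('top','t6.png');w=snap('wrist','w6.png')
cv2.imwrite('pics/c6.png',np.hstack([cv2.resize(t['image'][165:280,185:300][:,:,::-1],(400,400)),cv2.resize(w['image'][:,:,::-1],(400,400))]))"
```

```text
11.63 [0.6257 0.0826 0.2237] bowl [0.0106 0.0584 0.2237] F [ 0.3 -0.7 -0.5] gap 0.02 35.0 j [ 0.01  0.25  1.53 -0.    1.36  1.7 ]
11.88 [0.6152 0.0851 0.2237] bowl [-1.000e-04  5.950e-02  2.237e-01] F [ 0.4 -0.6 -1. ] gap 0.0199 35.0 j [ 0.01  0.22  1.56 -0.    1.35  1.71]
12.13 [0.6048 0.0853 0.2238] bowl [-0.0104  0.0584  0.2238] F [ 2.3 -1.2 -1. ] gap 0.0198 35.0 j [ 0.01  0.2   1.59 -0.    1.35  1.71]
12.38 [0.5942 0.0839 0.2236] bowl [-0.0207  0.0558  0.2236] F [ 0.7 -0.  -1. ] gap 0.0195 35.0 j [ 0.01  0.17  1.62 -0.    1.35  1.7 ]
```

View pics/c6.png

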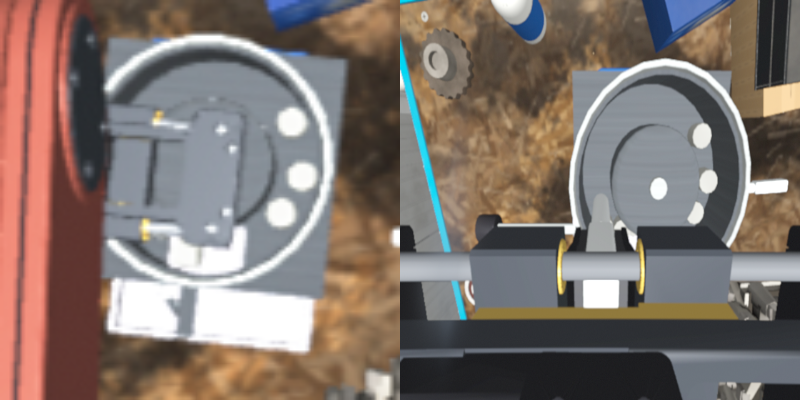

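No chips are left behind in the back, and the three −y chips are undisturbed at (291,122), (302,177) and (281,212) in the left crop. I'll keep going to the port.

```bash

python3 -m crank '[{"delta_pos":[-0.003,0.0013,0],"rot":[0,0,0],"gripper":-1},{"delta_pos":[-0.0063,0.0028,0],"rot":[0,0,0],"gripper":-1},{"delta_pos":[-0.0094,0.0044,0],"rot":[0,0,0],"gripper":-1}]' >/dev/null; python3 chk.py &&
python3 -m crank '[{"delta_pos":[-0.003,0.002,0],"rot":[0,0,0],"gripper":-1},{"delta_pos":[-0.0057,0.004,0],"rot":[0,0,0],"gripper":-1},{"delta_pos":[-0.0084,0.006,0],"rot":[0,0,0],"gripper":-1}]' >/dev/null; python3 chk.py &&
python3 -m crank '[{"delta_pos":[-0.0026,0.0024,0],"rot":[0,0,0],"gripper":-1},{"delta_pos":[-0.005,0.005,0],"rot":[0,0,0],"gripper":-1},{"delta_pos":[-0.0074,0.0074,0],"rot":[0,0,0],"gripper":-1}]' >/dev/null; python3 chk.py &&
python3 -m crank '[{"delta_pos":[-0.002,0.0027,0],"rot":[0,0,0],"gripper":-1},{"delta_pos":[-0.004,0.0055,0],"rot":[0,0,0],"gripper":-1},{"delta_pos":[-0.006,0.0084,0],"rot":[0,0,0],"gripper":-1}]' >/dev/null; python3 chk.py &&
python3 -m crank '[{"delta_pos":[-0.0016,0.003,0],"rot":[0,0,0],"gripper":-1},{"delta_pos":[-0.003,0.006,0],"rot":[0,0,0],"gripper":-1},{"delta_pos":[-0.0044,0.0094,0],"rot":[0,0,0],"gripper":-1}]' >/dev/null; python3 chk.py
```

```text
12.73 [0.5845 0.0806 0.2235] bowl [-0.03    0.0513  0.2235] F [ 0.1  0.4 -1.3] gap 0.0198 35.0 j [ 0.    0.15  1.65 -0.    1.34  1.7 ]
12.98 [0.5754 0.0756 0.2236] bowl [-0.0384  0.0452  0.2236] F [ 0.4  0.  -0.9] gap 0.0199 35.0 j [-0.    0.13  1.67 -0.    1.34  1.69]
13.23 [0.5672 0.069  0.2236] bowl [-0.0457  0.0378  0.2236] F [ 0.6  0.3 -0.8] gap 0.0197 35.0 j [-0.02  0.11  1.69 -0.    1.34  1.68]
13.48 [0.5603 0.0614 0.2236] bowl [-0.0517  0.0293  0.2236] F [-0.3  0.4 -0.6] gap 0.0199 35.0 j [-0.03  0.09  1.71 -0.    1.34  1.67]
13.73 [0.5548 0.0527 0.2236] bowl [-0.056   0.02    0.2236] F [ 0.3  0.8 -1.3] gap 0.0199 35.0 j [-0.05  0.07  1.73 -0.    1.33  1.65]
```

```bash

python3 -m crank '[{"delta_pos":[0,0,-0.035],"rot":[0,0,0],"gripper":-1},{"delta_pos":[0,0,-0.07],"rot":[0,0,0],"gripper":-1},{"delta_pos":[0.035,0.01,-0.075],"rot":[0,0,0],"gripper":-1},{"delta_pos":[0.075,0.025,-0.075],"rot":[0,0,0],"gripper":-1},{"delta_pos":[0.1135,0.033,-0.075],"rot":[0,0,0],"gripper":-1},{"delta_pos":[0.1135,0.033,-0.075],"rot":[0,0,0],"gripper":-1}]' >/dev/null; python3 chk.py
python3 -c "
from h import *
t=snap('top','t7.png');w=snap('wrist','w7.png')
cv2.imwrite('pics/c7.png',np.hstack([cv2.resize(t['image'][165:280,185:300][:,:,::-1],(400,400)),cv2.resize(w['image'][:,:,::-1],(400,400))]))"
```

```text
14.23 [0.6675 0.0028 0.2946] bowl [ 0.0619 -0.0158  0.2946] F [-1.9  0.5 -3.4] gap 0.0196 35.0 j [-0.11  0.3   1.34 -0.    1.5   1.59]
```

View pics/c7.png

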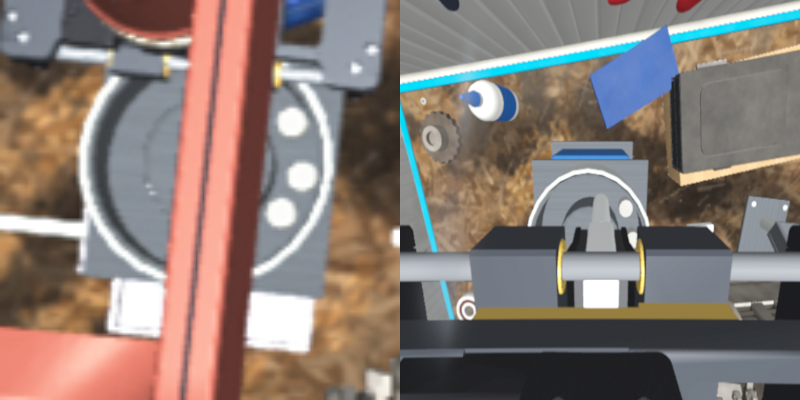

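The +y side is clear, and three chips remain on −y at left crop (291,122), (302,177) and (281,212). Now that side.

```bash

python3 -m crank '[{"delta_pos":[0,0,0.0],"rot":[0,0,0],"gripper":-1},{"delta_pos":[0,0,0.03],"rot":[0,0,0],"gripper":-1},{"delta_pos":[0,0,0.055],"rot":[0,0,0],"gripper":-1},{"delta_pos":[0,0,0.07],"rot":[0,0,0],"gripper":-1},{"delta_pos":[0,0,0.0745],"rot":[0,0,0],"gripper":-1},{"delta_pos":[0,0,0.0745],"rot":[0,0,0],"gripper":-1},{"delta_pos":[0,0,0.0745],"rot":[0,0,0],"gripper":-1}]' >/dev/null; python3 chk.py && 
python3 -m crank '[{"delta_pos":[-0.002,0.005,0],"rot":[0,0,0],"gripper":-1},{"delta_pos":[-0.004,0.010,0],"rot":[0,0,0],"gripper":-1},{"delta_pos":[-0.006,0.0144,0],"rot":[0,0,0],"gripper":-1},{"delta_pos":[-0.009,0.0185,0],"rot":[0,0,0],"gripper":-1},{"delta_pos":[-0.012,0.0228,0],"rot":[0,0,0],"gripper":-1}]' >/dev/null; python3 chk.py
```

```text
14.92 [0.6636 0.0065 0.2265] bowl [ 0.0576 -0.0126  0.2265] F [ 0.3 -0.1 -0.5] gap 0.0198 35.0 j [-0.11  0.32  1.44 -0.    1.38  1.59]
15.33 [ 0.6486 -0.0157  0.2249] bowl [ 0.0454 -0.0365  0.2249] F [-0.3 -0.4 -2.1] gap 0.0203 35.0 j [-0.15  0.29  1.48 -0.    1.37  1.55]
```

```bash

python3 -m crank '[{"delta_pos":[-0.0025,0.003,0],"rot":[0,0,0],"gripper":-1},{"delta_pos":[-0.005,0.006,0],"rot":[0,0,0],"gripper":-1},{"delta_pos":[-0.0075,0.0085,0],"rot":[0,0,0],"gripper":-1},{"delta_pos":[-0.010,0.0105,0],"rot":[0,0,0],"gripper":-1},{"delta_pos":[-0.013,0.0125,0],"rot":[0,0,0],"gripper":-1},{"delta_pos":[-0.016,0.0145,0],"rot":[0,0,0],"gripper":-1}]' >/dev/null; python3 chk.py &&
python3 -m crank '[{"delta_pos":[-0.003,0.0015,0],"rot":[0,0,0],"gripper":-1},{"delta_pos":[-0.006,0.003,0],"rot":[0,0,0],"gripper":-1},{"delta_pos":[-0.0094,0.0044,0],"rot":[0,0,0],"gripper":-1}]' >/dev/null; python3 chk.py &&
python3 -m crank '[{"delta_pos":[-0.0033,0.001,0],"rot":[0,0,0],"gripper":-1},{"delta_pos":[-0.0067,0.002,0],"rot":[0,0,0],"gripper":-1},{"delta_pos":[-0.010,0.0027,0],"rot":[0,0,0],"gripper":-1}]' >/dev/null; python3 chk.py &&
python3 -m crank '[{"delta_pos":[-0.0035,0.0005,0],"rot":[0,0,0],"gripper":-1},{"delta_pos":[-0.007,0.0008,0],"rot":[0,0,0],"gripper":-1},{"delta_pos":[-0.0103,0.001,0],"rot":[0,0,0],"gripper":-1}]' >/dev/null; python3 chk.py &&
python3 -m crank '[{"delta_pos":[-0.0035,0,0],"rot":[0,0,0],"gripper":-1},{"delta_pos":[-0.007,-0.0004,0],"rot":[0,0,0],"gripper":-1},{"delta_pos":[-0.0103,-0.001,0],"rot":[0,0,0],"gripper":-1}]' >/dev/null; python3 chk.py
```

```text
15.83 [ 0.6309 -0.0274  0.2244] bowl [ 0.0292 -0.0502  0.2244] F [ 1.1 -0.1 -0.4] gap 0.0195 35.0 j [-0.17  0.25  1.53 -0.    1.36  1.53]
16.08 [ 0.6211 -0.0306  0.2244] bowl [ 0.0199 -0.0546  0.2244] F [ 0.4  1.  -0.2] gap 0.0205 35.0 j [-0.18  0.22  1.56 -0.    1.35  1.52]
16.33 [ 0.6107 -0.0321  0.2244] bowl [ 0.0098 -0.0574  0.2244] F [-0.1  0.2 -1. ] gap 0.0198 35.0 j [-0.18  0.2   1.59 -0.    1.35  1.51]
16.58 [ 0.6003 -0.0318  0.2243] bowl [-0.0006 -0.0583  0.2243] F [ 1.3  0.7 -1.3] gap 0.0198 35.0 j [-0.18  0.18  1.62 -0.    1.35  1.51]
16.83 [ 0.5902 -0.0295  0.2243] bowl [-0.0109 -0.0572  0.2243] F [ 1.4 -0.5 -0.7] gap 0.02 35.0 j [-0.18  0.15  1.64 -0.    1.34  1.51]
```

```bash

python3 -m crank '[{"delta_pos":[-0.0033,-0.0007,0],"rot":[0,0,0],"gripper":-1},{"delta_pos":[-0.0067,-0.001,0],"rot":[0,0,0],"gripper":-1},{"delta_pos":[-0.010,-0.002,0],"rot":[0,0,0],"gripper":-1}]' >/dev/null; python3 chk.py &&
python3 -m crank '[{"delta_pos":[-0.003,-0.0013,0],"rot":[0,0,0],"gripper":-1},{"delta_pos":[-0.0063,-0.0028,0],"rot":[0,0,0],"gripper":-1},{"delta_pos":[-0.0094,-0.0044,0],"rot":[0,0,0],"gripper":-1}]' >/dev/null; python3 chk.py &&
python3 -m crank '[{"delta_pos":[-0.003,-0.002,0],"rot":[0,0,0],"gripper":-1},{"delta_pos":[-0.0057,-0.004,0],"rot":[0,0,0],"gripper":-1},{"delta_pos":[-0.0084,-0.006,0],"rot":[0,0,0],"gripper":-1}]' >/dev/null; python3 chk.py &&
python3 -m crank '[{"delta_pos":[-0.0026,-0.0024,0],"rot":[0,0,0],"gripper":-1},{"delta_pos":[-0.005,-0.005,0],"rot":[0,0,0],"gripper":-1},{"delta_pos":[-0.0074,-0.0074,0],"rot":[0,0,0],"gripper":-1}]' >/dev/null; python3 chk.py &&
python3 -m crank '[{"delta_pos":[-0.002,-0.0027,0],"rot":[0,0,0],"gripper":-1},{"delta_pos":[-0.004,-0.0055,0],"rot":[0,0,0],"gripper":-1},{"delta_pos":[-0.006,-0.0084,0],"rot":[0,0,0],"gripper":-1}]' >/dev/null; python3 chk.py &&
python3 -m crank '[{"delta_pos":[-0.0016,-0.003,0],"rot":[0,0,0],"gripper":-1},{"delta_pos":[-0.003,-0.006,0],"rot":[0,0,0],"gripper":-1},{"delta_pos":[-0.0044,-0.0094,0],"rot":[0,0,0],"gripper":-1}]' >/dev/null; python3 chk.py
```

```text
17.08 [ 0.5805 -0.0263  0.2242] bowl [-0.021  -0.0552  0.2242] F [ 1.   0.1 -1.1] gap 0.0199 35.0 j [-0.18  0.13  1.67 -0.    1.34  1.51]
17.33 [ 0.5718 -0.0206  0.2242] bowl [-0.0303 -0.0507  0.2242] F [-0.3  0.  -1.1] gap 0.0196 35.0 j [-0.17  0.11  1.69 -0.    1.34  1.52]
17.58 [ 0.5642 -0.0135  0.2242] bowl [-0.0387 -0.0445  0.2242] F [ 0.9  0.6 -0.4] gap 0.0195 35.0 j [-0.16  0.09  1.71 -0.    1.34  1.53]
17.83 [ 0.5579 -0.0052  0.2241] bowl [-0.046  -0.0371  0.2241] F [ 0.   0.7 -1.1] gap 0.02 35.0 j [-0.15  0.07  1.73 -0.    1.34  1.55]
18.08 [0.553  0.0039 0.2241] bowl [-0.0519 -0.0286  0.2241] F [ 0.3 -0.1 -0.8] gap 0.0199 35.0 j [-0.14  0.06  1.74 -0.    1.34  1.56]
18.33 [0.5499 0.0137 0.2241] bowl [-0.0562 -0.0193  0.2241] F [ 0.1 -0.3 -0.4] gap 0.0198 35.0 j [-0.12  0.05  1.75 -0.    1.33  1.58]
```

```bash

python3 -m crank '[{"delta_pos":[0,0,-0.04],"rot":[0,0,0],"gripper":-1},{"delta_pos":[0,0,-0.08],"rot":[0,0,0],"gripper":-1},{"delta_pos":[-0.01,0.03,-0.10],"rot":[0,0,0],"gripper":-1},{"delta_pos":[-0.02,0.07,-0.115],"rot":[0,0,0],"gripper":-1},{"delta_pos":[-0.03,0.11,-0.125],"rot":[0,0,0],"gripper":-1},{"delta_pos":[-0.042,0.15,-0.13],"rot":[0,0,0],"gripper":-1},{"delta_pos":[-0.053,0.19,-0.133],"rot":[0,0,0],"gripper":-1},{"delta_pos":[-0.0635,0.23,-0.133],"rot":[0,0,0],"gripper":-1}]' >/dev/null; python3 chk.py
python3 -c "
from h import *
print(todelta(GP+AX*.12,GQ))
t=snap('top','t8.png');s=snap('scene','s8.png')
cv2.imwrite('pics/c8.png',np.hstack([cv2.resize(t['image'][165:280,185:300][:,:,::-1],(400,400),interpolation=cv2.INTER_CUBIC),cv2.resize(s['image'][160:250,200:290][:,:,::-1],(400,400),interpolation=cv2.INTER_CUBIC)]))"
```

```text
19.0 [ 0.4585 -0.2054  0.3585] bowl [-0.1202 -0.2479  0.3585] F [ 1.2 -0.9  0.3] gap 0.0198 35.0 j [-0.58 -0.13  1.68  0.    1.59  1.12]
(array([-0.0131,  0.0767,  0.0951]), array([-0.02 ,  0.52 ,  0.079]))
```

View pics/c8.png

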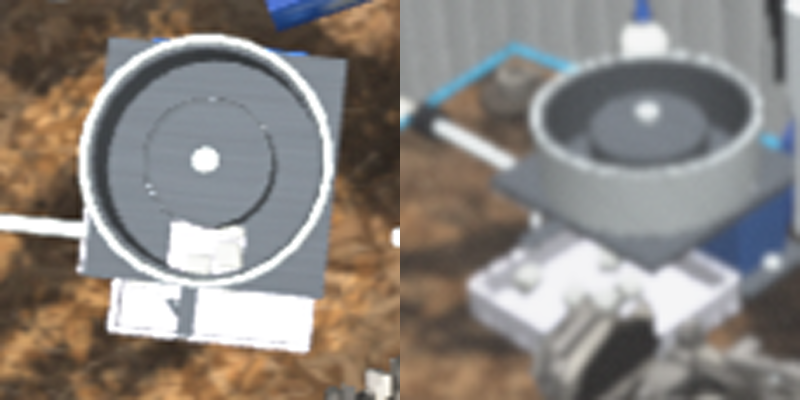

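The channel is empty, with only the hub bolt at (205,159) in the left crop, and the chips lie in the pan. I'm returning the rod.

```bash

python3 -m crank '[{"delta_pos":[-0.013,0.077,0.02],"rot":[-0.02,0.52,0.079],"gripper":-1},{"delta_pos":[-0.013,0.077,0.04],"rot":[-0.02,0.52,0.079],"gripper":-1},{"delta_pos":[-0.013,0.077,0.06],"rot":[-0.02,0.52,0.079],"gripper":-1},{"delta_pos":[-0.013,0.077,0.075],"rot":[-0.02,0.52,0.079],"gripper":-1},{"delta_pos":[-0.013,0.077,0.095],"rot":[-0.02,0.52,0.079],"gripper":-1},{"delta_pos":[-0.013,0.077,0.095],"rot":[-0.02,0.52,0.079],"gripper":-1},{"delta_pos":[-0.013,0.077,0.095],"rot":[-0.02,0.52,0.079],"gripper":-1},{"delta_pos":[-0.013,0.077,0.095],"rot":[-0.02,0.52,0.079],"gripper":-1}]' >/dev/null; python3 chk.py
python3 -c "
from h import *
env.get_obs();print(todelta(GP,GQ))"
```

```text
19.77 [ 0.4381 -0.2794  0.2644] bowl [-0.1314 -0.3239  0.2644] F [-0.4 -0.5  0.3] gap 0.0199 35.0 j [-0.93 -0.41  2.16  0.4   1.03  0.7 ]
(array([-0.0018,  0.0008,  0.1201]), array([0.001, 0.001, 0.   ]))
```

```bash

python3 -m crank '[{"delta_pos":[-0.0015,0.0005,0],"rot":[0,0,0],"gripper":-1},{"delta_pos":[-0.0015,0.0005,0.015],"rot":[0,0,0],"gripper":-1},{"delta_pos":[-0.0015,0.0005,0.03],"rot":[0,0,0],"gripper":-1},{"delta_pos":[-0.0015,0.0005,0.045],"rot":[0,0,0],"gripper":-1},{"delta_pos":[-0.0015,0.0005,0.055],"rot":[0,0,0],"gripper":-1}]' >/dev/null; python3 chk.py &&
python3 -m crank '[{"delta_pos":[0,0,0.01],"rot":[0,0,0],"gripper":-1},{"delta_pos":[0,0,0.02],"rot":[0,0,0],"gripper":-1},{"delta_pos":[0,0,0.03],"rot":[0,0,0],"gripper":-1},{"delta_pos":[0,0,0.04],"rot":[0,0,0],"gripper":-1},{"delta_pos":[0,0,0.045],"rot":[0,0,0],"gripper":-1}]' >/dev/null; python3 chk.py &&
python3 -m crank '[{"delta_pos":[0,0,0.005],"rot":[0,0,0],"gripper":-1},{"delta_pos":[0,0,0.01],"rot":[0,0,0],"gripper":-1},{"delta_pos":[0,0,0.014],"rot":[0,0,0],"gripper":-1},{"delta_pos":[0,0,0.017],"rot":[0,0,0],"gripper":-1},{"delta_pos":[0,0,0.017],"rot":[0,0,0],"gripper":-1}]' >/dev/null; python3 chk.py
python3 -c "
from h import *
print(todelta(GP,GQ))"
```

```text
20.18 [ 0.464  -0.285   0.2143] bowl [-0.105  -0.3262  0.2143] F [-0.4  0.5 -1. ] gap 0.0198 35.0 j [-0.89 -0.29  2.16  0.42  0.89  0.68]
20.6 [ 0.4858 -0.29    0.175 ] bowl [-0.0828 -0.3285  0.175 ] F [ 1.8 -0.3  1.2] gap 0.0199 35.0 j [-0.85 -0.18  2.15  0.44  0.78  0.67]
21.02 [ 0.4938 -0.2918  0.1607] bowl [-0.0746 -0.3293  0.1607] F [ 9.2 -2.6 -1.3] gap 0.0198 35.0 j [-0.84 -0.14  2.15  0.45  0.75  0.66]
(array([0.0008, 0.0001, 0.0017]), array([ 0.001,  0.   , -0.002]))
```

```bash

python3 -m crank '[{"delta_pos":[0.001,0,0.001],"rot":[0,0,0],"gripper":-1},{"delta_pos":[0.001,0,0.0015],"rot":[0,0,0],"gripper":-1},{"delta_pos":[0.001,0,0.0015],"rot":[0,0,0],"gripper":-1}]' 5 >/dev/null; python3 chk.py
python3 -m crank '[{"delta_pos":[0,0,0],"rot":[0,0,0],"gripper":-0.3},{"delta_pos":[0,0,0],"rot":[0,0,0],"gripper":0.2},{"delta_pos":[0,0,0],"rot":[0,0,0],"gripper":0.2},{"delta_pos":[0,0,0],"rot":[0,0,0],"gripper":0.2},{"delta_pos":[0,0,-0.02],"rot":[0,0,0],"gripper":0.2},{"delta_pos":[0,0,-0.05],"rot":[0,0,0],"gripper":0.2},{"delta_pos":[0,0,-0.08],"rot":[0,0,0],"gripper":0.2},{"delta_pos":[0,0,-0.12],"rot":[0,0,0],"gripper":0.2}]' >/dev/null
python3 - <<'E'
from h import *
rep()
# compare rod-top blob in wrist picture with that before (w2), via prediction of the top-face centre
w=snap('wrist','w9.png')
for c in(load('w2.png'),w):
    m=(c['image'].min(2)>235).astype(np.uint8); n,l,s,ce=cv2.connectedComponentsWithStats(m)
    p=proj(c,SEAT+AX*.15); i=[k for k in range(1,n) if s[k,4]>100 and np.hypot(*(ce[k]-p))<60]
    print(p.round(1),[(ce[k].round(1).tolist(),int(s[k,4])) for k in i])
o=env.get_obs();print(todelta([o['eef_pos'][0]+.03,o['eef_pos'][1]+.1,.32],DOWN))
E
```

```text
21.27 [ 0.4944 -0.2914  0.1592] bowl [-0.0741 -0.3288  0.1592] F [ 2.3 -0.4  2.4] gap 0.02 5.0 j [-0.84 -0.13  2.15  0.45  0.75  0.66]
21.93 [ 0.4344 -0.2778  0.2616] bowl [-0.1353 -0.3227  0.2616] F [ 0.1 -0.9  0.7] gap 0.0518 0.0 j [-0.94 -0.42  2.16  0.4   1.03  0.69]
[280.3 223.3] [([279.4, 219.3], 917)]
[283.7 218.8] [([283.1, 209.3], 984)]
(array([ 0.0326, -0.1037, -0.0376]), array([ 0.44 , -0.398, -1.609]))
```

```bash

python3 -m crank '[{"delta_pos":[0.033,-0.104,-0.038],"rot":[0.44,-0.398,-1.609],"gripper":0.3},{"delta_pos":[0.033,-0.104,-0.038],"rot":[0.44,-0.398,-1.609],"gripper":0.3},{"delta_pos":[0.033,-0.104,-0.038],"rot":[0.44,-0.398,-1.609],"gripper":0.3},{"delta_pos":[0.033,-0.104,-0.038],"rot":[0.44,-0.398,-1.609],"gripper":0.3},{"delta_pos":[0.033,-0.104,-0.038],"rot":[0.44,-0.398,-1.609],"gripper":0.3},{"delta_pos":[0.033,-0.104,-0.038],"rot":[0.44,-0.398,-1.609],"gripper":0.3},{"delta_pos":[0.033,-0.104,-0.038],"rot":[0.44,-0.398,-1.609],"gripper":0.3},{"delta_pos":[0.033,-0.104,-0.038],"rot":[0.44,-0.398,-1.609],"gripper":0.3}]' >/dev/null
python3 -c "
from h import *
rep();print(todelta(bw(-.051,.197,.26),DOWN))"
```

```text
22.65 [ 0.466  -0.1793  0.3124] bowl [-0.1159 -0.2211  0.3124] F [-0.1 -0.5 -0.1] gap 0.0569 0.0 j [-0.65 -0.26  1.89  0.2   1.38  0.11]
(array([ 0.3511, -0.2173,  0.1061]), array([ 0.174, -0.168, -0.667]))
```

```bash

python3 -m crank '[{"delta_pos":[0.351,-0.217,0.106],"rot":[0.174,-0.168,-0.667],"gripper":0.3},{"delta_pos":[0.351,-0.217,0.106],"rot":[0.174,-0.168,-0.667],"gripper":0.3},{"delta_pos":[0.351,-0.217,0.106],"rot":[0.174,-0.168,-0.667],"gripper":0.3},{"delta_pos":[0.351,-0.217,0.106],"rot":[0.174,-0.168,-0.667],"gripper":0.3},{"delta_pos":[0.351,-0.217,0.106],"rot":[0.174,-0.168,-0.667],"gripper":0.3},{"delta_pos":[0.351,-0.217,0.106],"rot":[0.174,-0.168,-0.667],"gripper":0.3},{"delta_pos":[0.351,-0.217,0.106],"rot":[0.174,-0.168,-0.667],"gripper":0.3},{"delta_pos":[0.351,-0.217,0.106],"rot":[0.174,-0.168,-0.667],"gripper":0.3}]' >/dev/null
python3 - <<'E'
from h import *
rep();print(todelta(bw(-.051,.197,.26),DOWN),todelta(bw(-.051,.197,.093),DOWN))
c=snap('top','t10.png'); a=load('t0.png')
for q in(a,c):
    g=q['image'][225:275,360:402]; m=(g.min(2)>190).astype(np.uint8); n,l,s,ce=cv2.connectedComponentsWithStats(m)
    print([(s[k].tolist(),ce[k].round(1).tolist()) for k in range(1,n) if s[k,4]>40])
for ch in a['image'][225:275,360:402],c['image'][225:275,360:402]: print(ch.mean().round(1))
print(np.abs(a['image'][225:275,360:402].astype(int)-c['image'][225:275,360:402]).mean())
E
```

```text
23.32 [0.5586 0.1409 0.2714] bowl [-0.0631  0.1081  0.2714] F [ 0.9 -0.1  0.2] gap 0.0565 0.0 j [0.11 0.09 1.63 0.   1.43 0.24]
(array([0.089 , 0.0117, 0.0115]), array([ 0.002, -0.001, -0.004])) (array([0.0888, 0.0114, 0.1785]), array([ 0.002, -0.001, -0.004]))
[([18, 5, 15, 38, 287], [24.9, 25.6])]
[([17, 5, 16, 39, 299], [24.8, 25.6])]
120.4
123.5
3.533015873015873
```

The top view shows the rod's blob back to within 0.1 px of where it started. Next is the gate.

```bash

python3 -m crank '[{"delta_pos":[0.035,0.005,0.005],"rot":[0,0,0],"gripper":0.3},{"delta_pos":[0.07,0.011,0.01],"rot":[0,0,0],"gripper":0.3},{"delta_pos":[0.089,0.0115,0.03],"rot":[0,0,0],"gripper":0.3},{"delta_pos":[0.089,0.0115,0.06],"rot":[0,0,0],"gripper":0.3},{"delta_pos":[0.089,0.0115,0.10],"rot":[0,0,0],"gripper":0.3},{"delta_pos":[0.089,0.0115,0.14],"rot":[0,0,0],"gripper":0.3},{"delta_pos":[0.089,0.0115,0.17],"rot":[0,0,0],"gripper":0.3},{"delta_pos":[0.089,0.0115,0.1785],"rot":[0,0,0],"gripper":0.3}]' 35 >/dev/null; python3 chk.py &&
python3 -m crank '[{"delta_pos":[0,0,0],"rot":[0,0,0],"gripper":-1},{"delta_pos":[0,0,0],"rot":[0,0,0],"gripper":-1},{"delta_pos":[0,0,0],"rot":[0,0,0],"gripper":-1},{"delta_pos":[0,0,0],"rot":[0,0,0],"gripper":-1},{"delta_pos":[0,0,0],"rot":[0,0,0],"gripper":-1},{"delta_pos":[0,0,0],"rot":[0,0,0],"gripper":-1},{"delta_pos":[0,0,0],"rot":[0,0,0],"gripper":-1},{"delta_pos":[0,0,0],"rot":[0,0,0],"gripper":-1}]' 35 >/dev/null; python3 chk.py
```

```text
24.03 [0.5771 0.2243 0.0869] bowl [-0.0548  0.193   0.0869] F [-1.3  0.2 -0.4] gap 0.0567 0.0 j [0.24 0.37 1.66 0.   1.12 0.37]
24.7 [0.5817 0.226  0.0961] bowl [-0.0505  0.1953  0.0961] F [-5.1  1.   8.8] gap 0.027 35.0 j [0.24 0.36 1.65 0.   1.13 0.37]
```

```bash

python3 -m crank '[{"delta_pos":[-0.008,0,0],"rot":[0,0,0],"gripper":-1},{"delta_pos":[-0.016,0,0],"rot":[0,0,0],"gripper":-1},{"delta_pos":[-0.025,0,0],"rot":[0,0,0],"gripper":-1},{"delta_pos":[-0.034,0,0],"rot":[0,0,0],"gripper":-1},{"delta_pos":[-0.043,0,0],"rot":[0,0,0],"gripper":-1},{"delta_pos":[-0.052,0,0],"rot":[0,0,0],"gripper":-1},{"delta_pos":[-0.057,0,0],"rot":[0,0,0],"gripper":-1},{"delta_pos":[-0.059,0,0],"rot":[0,0,0],"gripper":-1}]' >/dev/null; python3 chk.py
python3 -m crank '[{"delta_pos":[-0.001,0,0],"rot":[0,0,0],"gripper":-1},{"delta_pos":[-0.0015,0,0],"rot":[0,0,0],"gripper":-1},{"delta_pos":[-0.0015,0,0],"rot":[0,0,0],"gripper":-1}]' >/dev/null; python3 chk.py
```

```text
25.37 [0.5742 0.1682 0.0961] bowl [-0.0508  0.137   0.0961] F [-4.3 11.6  6.8] gap 0.0272 35.0 j [0.15 0.3  1.72 0.   1.11 0.28]
25.62 [0.5742 0.1682 0.0962] bowl [-0.0508  0.137   0.0962] F [-3.7  9.6  5.7] gap 0.0268 35.0 j [0.15 0.3  1.72 0.01 1.11 0.28]
```

```bash

python3 -m crank '[{"delta_pos":[0.001,0,0],"rot":[0,0,0],"gripper":-1},{"delta_pos":[0.001,0,0],"rot":[0,0,0],"gripper":0.3},{"delta_pos":[0.001,0,0],"rot":[0,0,0],"gripper":0.3},{"delta_pos":[0.001,0,0],"rot":[0,0,0],"gripper":0.3},{"delta_pos":[0.001,0,-0.04],"rot":[0,0,0],"gripper":0.3},{"delta_pos":[0.001,0,-0.08],"rot":[0,0,0],"gripper":0.3},{"delta_pos":[0.02,-0.02,-0.12],"rot":[0,0,0],"gripper":0.3},{"delta_pos":[0.05,-0.04,-0.16],"rot":[0,0,0],"gripper":0.3}]' >/dev/null; python3 chk.py
python3 -m crank '[{"delta_pos":[0.04,-0.03,-0.02],"rot":[0,0,0],"gripper":0.3},{"delta_pos":[0.08,-0.06,-0.02],"rot":[0,0,0],"gripper":0.3},{"delta_pos":[0.12,-0.06,-0.02],"rot":[0,0,0],"gripper":0.3},{"delta_pos":[0.16,-0.06,-0.02],"rot":[0,0,0],"gripper":0.3},{"delta_pos":[0.16,-0.06,-0.02],"rot":[0,0,0],"gripper":0.3},{"delta_pos":[0.16,-0.06,-0.02],"rot":[0,0,0],"gripper":0.3}]' >/dev/null
python3 - <<'E'
from h import *
rep();c=snap('top','t11.png');a=load('t0.png');b=load('t2.png')
def knob(q):
    k=cv2.inRange(q['image'][215:245,160:205],(0,0,0),(50,50,50)); m=cv2.moments(k); return (m['m10']/m['m00']+160,m['m01']/m['m00']+215,m['m00']/255)
for q in(a,b,c):print('knob',knob(q))
d=np.abs(a['image'].astype(int)-c['image']).max(2)
for n,(v0,v1,u0,u1) in dict(bowl=(170,262,205,292),rest=(215,275,355,402),bearing=(250,282,132,165),sprocket=(155,182,142,170),plug=(220,250,415,445)).items(): print(n,(d[v0:v1,u0:u1]>60).sum(),c['image'][v0:v1,u0:u1].mean().round(1))
bl=lambda q:[(s,) for s in()]
g=c['image'][176:236,212:278]; m=(g.min(2)>200).astype(np.uint8); n,l,s,ce=cv2.connectedComponentsWithStats(m); print([((ce[k]+[212,176]).round(1).tolist(),int(s[k,4])) for k in range(1,n) if s[k,4]>8])
E
```

```text
26.28 [0.5467 0.2075 0.2419] bowl [-0.083   0.1727  0.2419] F [1.2 1.2 0.9] gap 0.0555 0.0 j [ 0.23  0.12  1.64 -0.    1.37  0.36]
26.78 [0.5064 0.3781 0.2593] bowl [-0.1438  0.3371  0.2593] F [-0.4 -0.5  0.5] gap 0.0563 0.0 j [ 0.52  0.23  1.49 -0.    1.42  0.64]
knob (193.35294117647058, 227.88235294117646, 17.0)
knob (169.45454545454547, 225.63636363636363, 11.0)
knob (193.66666666666666, 228.4, 15.0)
bowl 331 142.7
rest 8 112.6
bearing 0 137.3
sprocket 0 109.1
plug 0 112.8
[([245.1, 184.9], 180), ([243.6, 210.4], 45), ([273.6, 227.9], 39), ([214.4, 230.6], 28), ([244.0, 232.5], 130)]
```

```bash
python3 - <<'E'
from h import *
c=load('t11.png');a=load('t0.png')
d=np.abs(a['image'].astype(int)-c['image']).max(2)
print('port diff',d[228:243,234:255].max(),(d[228:243,234:255]>25).sum())
# off-hub changes: only the old chip spots should differ
n,l,s,ce=cv2.connectedComponentsWithStats((d[170:262,205:292]>60).astype(np.uint8)); print([((ce[k]+[205,170]).round(0).tolist(),int(s[k,4])) for k in range(1,n) if s[k,4]>4])
E
```

```text
port diff 2 0
[([225.0, 197.0], 54), ([268.0, 200.0], 54), ([222.0, 210.0], 56), ([272.0, 215.0], 54), ([222.0, 221.0], 56), ([265.0, 226.0], 57)]
```

Only the six old chip spots differ from the start. The gate over the port is shut and bare, and the rod, rest and bystanders are unchanged.

```bash
python3 -c "
from workcell import env
print(env.sign_off())"
```

```text
the job is handed in; nothing more can be done
None
```

The job is handed in at about 27 s: the camera checks show all six chips gone from the bowl (seen in the pan, not counted), the rod back in its rest, the gate pushed fully home and the bystanders unmoved.

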